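# Run the roller shutter from the bench controls

### The arm

A 6-joint arm with a two-finger parallel gripper is mounted at the origin on the work surface. World frame = base frame: x ahead of the robot, y to its left, z up, the work surface at z = 0. Lengths are in m, angles in rad, forces in N, time in s.
With the tool pointing down it reaches from about 0.4 to 0.925 m from the base axis. Payload 3.4 kg.
Tool frame: the origin (TCP) lies at the centre of the arm's flange, where the gripper is bolted on; the fingertips stand 173 mm ahead of it and the grasp point (between the pads) lies 155 mm ahead of it; x points along the fingers, y is the direction in which the jaws open and shut, and the axes are right-handed (so a half turn about x gives the same grasp; the last joint's range is limited). The gripper opens to 85 mm and grips with 20 to 120 N. Pads are 22 mm wide; open, the fingers measure 114 mm over their backs; the gripper's body (76 mm by 85 mm) begins 54 mm behind the grasp point. The pads swing forward as they close: fully open they stand 13 mm farther back than shut.
Start: joints at [-1.202, 0.307, 1.506, -0, 1.328, -0.073], TCP at [0.246, -0.52, 0.405] pointing down, gripper open.
Joint ranges: [-3.12, 3.12], [-1.05, 2.28], [0.14, 2.33], [-1.42, 4.57], [0.1, 2.73], [-2.68, 2.68]. Speed limits (rad/s): [2.57, 2.57, 3.14, 3.14, 3.14, 3.14].

### API

Orientations are given as a unit quaternion [w, x, y, z].
In Python, from station import robot gives the robot as it stands. The module is installed in compiled form; this text tells all that it offers.
- The arm moves only by the tool carry_out, never from a script. Its argument "steps" is a list that holds one entry, the list of rows, each a list of 7 numbers: the shift along the tool's x, y, z in cm, then the turn, a rotation vector about the tool's x, y, z in degrees, then the opening in per cent of the stroke, from 0 (shut) to 100 (fully open). In form: [[[dx, dy, dz, rx, ry, rz, hand], ...]]. A call has exactly 5 rows; each row is the pose to reach, as a shift and turn from the pose commanded when the call began, along the tool's axes at that moment; what a row does not reach only later rows make up. A row lasts 1/12 s, in which the tool goes at most 41.7 mm and 7.16 degrees, less where a joint would pass 70% of its speed; a pose out of reach is approached as far as the arm can. A call with a gripper value outside its range is refused whole. The fingers move at their own pace and stop on an object; "squeeze" is the grip in N (left out, the last holds). Time passes only in rows, so rows that repeat a pose let the fingers close, or fill a call up. It gives the time, the measured TCP pose, the force and the opening at its end, in the units of the state.
- robot.state(): the state, without advancing time (a new reading comes with each control period).
- robot.read_camera(name): name is "scene" or "top" or "wrist"; returns (picture, depth): 400x640x3 uint8, blue, green, red; 400x640 float32, m along the optical axis (not along the pixel's ray), 0 where there is no reading.
- robot.get_calibration(name): a dict with "fx", "fy", "cx", "cy" (pixels), "pose" (4x4, takes a point from camera to world coordinates). Camera axes: x right, y down, z forward; pixel columns grow to the right and rows downward; lengths in m; the calibration is good to about 2 mm. The wrist camera is an equidistant fisheye: a pixel r from the principal point sees the ray r / f radians off the axis. A picture is of the moment at which its call begins: read the wrist's pose just before it. get_calibration takes no time and is no camera call; for the wrist camera it gives the pose at the moment of the call.
- robot.finish_job(): hands the job in, once; it reports no verdict.
Trained networks look in the newest picture that a camera, given by its name, has taken for a name from the list of things; names that differ only in an ending like _2 or _b are one class to them, and where a whole thing is asked for, a point or a joint stands for the part that bears it (a point fixed in the world has none). Each returns a list of dicts, best first, with "confidence" (0 to 1); they miss things now and then, are a little off and sometimes report something else, mostly with a low value. They report only what shows in the picture. A call takes as long as a camera call.
- robot.spot_in(name, camera): "xyz" ([x, y, z] in m, in the coordinates of the camera as it stood for that picture, good to about 4 mm: the middle of the surface that is visible of it).
- robot.trace(name, camera): "pixels" (400x640 bool, what is visible of it).
- robot.spot_point(name, camera): "xyz" ([x, y, z] in m, in the coordinates of the camera as it stood for that picture, good to about 4 mm: a listed point, or the origin of a listed thing).
The state is a dict: "t": time; "joint_pos": joint angles; "joint_velocities": joint speeds; "effort": joint torques, N m; "position": TCP position; "ee_rot": TCP orientation; "ft_force": force on the tool from outside, world axes, zero at the start; "torque": the same for the moment, N m; "width": finger opening in m.
Only numpy, scipy, OpenCV 4.12 (cv2) and the standard library are available. Lean on these libraries where they do the work, as an engineer would, in place of code of your own. Each camera call takes 0.05 s, during which the arm holds its last target. There are 200 camera calls.

### The job

Get the storeroom's roller shutter moving: on the yellow power box push the popped-out white breaker button fully in, then press the raised end of the orange rocker fully down to switch it on, then press the green button on the grey control station fully down and keep it held down: the program finishes while the fingers still hold the green button down. Keep to that order, leave the red and black buttons alone, and only push, do not pick anything up: the power box, which stands loose, and everything else on the bench stays where it is.

Things in the scene. Friction and masses are not known exactly. Their poses are not given: they have to be found in the camera images.
- power_box: Portable yellow power box, loose on the bench on rubber feet, 140 (x) by 190 (y) by 70 mm high, 1.8 kg or so. Origin at the centre of its underside; z up. The white breaker button stands on its top at x 0, y +50 mm and the orange rocker at x 0, y -45 mm (box frame).
- breaker_top (a point): Centre of the top face of the white breaker button (26 mm diameter), in a black collar 40 mm in diameter and 8 mm high. Popped out, the face is 11 to 14 mm above the collar; fully in, 4 mm above it. The point moves with the button.
- breaker (a joint): Travel of the white breaker button, m: 0 fully out, 0.010 fully in (its stop). Starts at 0 to 0.003. It slides straight down against about 4 N of friction, has no spring and stays where it is left.
- rocker_press (a point): Point on the top face of the orange rocker's raised end, 24 mm from the pivot: where to press it. The rocker is a flat paddle 70 mm long (along the box's x), 34 mm wide, 8 mm thick, pivoting about the box's y axis, its pivot 16 mm above the box top; off, it slopes up by 0.2 rad towards the box's +x end, which has a white line across it. A black frame 8 mm high surrounds it. The point moves with the paddle and sinks about 10 mm when switched on.
- rocker (a joint): Angle of the orange rocker, rad: 0 off (the box's +x end raised), 0.4 on (that end down). A stiff hinge (0.05 N m) without a snap: it stays where it is left, so press it right down to its stop; about 2 N at 24 mm from the pivot move it, more nearer the pivot.
- station: Grey shutter control station with an aluminium top plate, fixed to the bench, 110 (x) by 250 (y) by 60 mm high, origin at the centre of its underside; a flat steel mounting lug sticks out 17 mm at each y end. Three round push buttons stand in a row along its y, 75 mm apart; which colour is where varies.
- green_top (a point): Centre of the top face of the green button (32 mm diameter, black housing 48 mm in diameter and 12 mm high); the face stands 22 mm above the station's top, 10 mm above the housing. The point moves with the button.
- green (a joint): Travel of the green button, m: 0 up, 0.006 fully down (its stop). Sprung: 1.5 N starts it, 5 N brings it fully down; it comes up when let go.
- red_top (a point): Centre of the top face of the red stop button (40 mm diameter, yellow housing 56 mm in diameter); same heights as the green one. To be left alone.
- red (a joint): Travel of the red button, m: 0 up, 0.006 down, sprung. To be left alone.
- black_top (a point): Centre of the top face of the black button (32 mm diameter, white housing 48 mm in diameter); same heights as the green one. To be left alone.
- black (a joint): Travel of the black button, m: 0 up, 0.006 down, sprung. To be left alone.
- tape: Bystander: roll of blue tape, 90 mm across, 30 mm high, flat on the bench. Origin at the centre of its underside.
- screwdriver: Bystander: red-handled screwdriver, about 200 mm long and up to 30 mm thick, lying on the bench along its x, handle towards the robot.
- spray: Bystander: white spray can, 56 mm across, 150 mm high, upright. Origin at the centre of its underside.
- mug: Bystander: blue mug, 80 mm across, 90 mm high. Origin at the centre of its underside.
- battery: Bystander: black and red tool battery, 110 by 70 by 63 mm high. Origin at the centre of its underside.
- bolt_bin: Bystander: green open bin, 120 by 90 by 50 mm high. Origin at the centre of its underside.
- padlock: Bystander: brass padlock lying flat, body 45 by 50 by 22 mm, steel shackle. Origin at the centre of the body's underside.

How it is judged:
On the way, in this order (a step that is already met when the one before it is completed fails the run):
1. the white breaker button is pushed in while the rocker is still off (value of joint breaker above 0.008 m and value of joint rocker below 0.1 rad), for 0.1 s.
2. the orange rocker is switched on (value of joint breaker above 0.008 m and value of joint rocker above 0.3 rad), for 0.1 s.
3. the green button is pressed down by the fingers (value of joint rocker above 0.3 rad and value of joint green above 0.0045 m and contact force between the fingers and green above 1.5 N), for 0.2 s.
At the end, for the whole second after the job is handed in: The breaker button is in (at least 8 of 10 mm), the rocker is on (over 0.30 of 0.4 rad), the fingers hold the green button down (at least 4.5 of 6 mm, with over 1.5 N), red and black are up, the power box stands level within 25 mm of where it was, and the seven bystanders are within 30 mm of theirs (all of step 3 and value of joint breaker above 0.008 m and value of joint each of red, black below 0.002 m and distance of power_box from where it was at the start of the episode below 0.025 m and angle between power_box's own z axis and vertical below 0.1 rad and distance of each of tape, screwdriver, spray, mug, battery, bolt_bin, padlock from where it was at the start of the episode below 0.03 m); the arm keeps its last pose, push and grip.
It fails at once if the rocker is switched over before the breaker button is in (value of joint rocker above 0.2 rad and value of joint breaker below 0.008 m).
It fails at once if the green button is pressed before the rocker is on (value of joint green above 0.003 m and value of joint rocker below 0.28 rad).
It fails at once if the red or black button is pressed (value of joint any of red, black above 0.003 m).
It fails at once if the power box is lifted, tipped or pushed out of place (distance of power_box from where it was at the start of the episode above 0.025 m or height (world z) of power_box above 0.012 m or angle between power_box's own z axis and vertical above 0.1 rad).
It fails at once if a bystander is lifted or disturbed by more than 30 mm (distance of any of tape, screwdriver, spray, mug, battery, bolt_bin, padlock from where it was at the start of the episode above 0.03 m).
It also fails if it takes over 45 s, if anything falls off the work surface, if the arm or the gripper's body presses on something with over 40 N, if the wrist force passes 120 N, or if a joint passes its speed limit or range.

## Working session

There is one attempt and no reset: what is moved stays moved. The work goes in short steps, Python scripts to look and compute and a tool call to move; the robot and the scene stay as the last step left them, time stands still between calls to the robot, and variables do not carry over. Pictures are saved under pics/ and viewed, about 8 in all and at most 12, crops included, and the job is handed in when it is done.

Besides the shell and the picture viewer there is one more tool, called after ">>>" as name([rows], argument=value, ...), one row to a line, values as JSON. carry_out: Moves the arm, as the interface text tells. Its arguments: {"type":"object","properties":{"steps":{"type":"array"},"squeeze":{"type":"number"}},"required":["steps"]}

```bash
mkdir -p pics; cat > h.py <<'E'
import numpy as np, cv2
from station import robot
from scipy.spatial.transform import Rotation as R
def w(cam,xyz,T=None):
    T=np.array(robot.get_calibration(cam)["pose"]) if T is None else T
    return (T@np.r_[xyz,1])[:3]
def st():
    s=robot.state(); q=s["ee_rot"]
    return s, np.array(s["position"]), R.from_quat([q[1],q[2],q[3],q[0]]).as_matrix()
E
python3 - <<'E'
from h import *
s,p,M=st(); print(s["t"],p.round(4),M.round(3),s["width"],s["ft_force"])
ims=[]
for c in ("top","scene"):
    im,d=robot.read_camera(c); cv2.imwrite(f"pics/{c}0.png",im)
    for n in ("breaker_top","rocker_press","green_top","red_top","black_top","power_box","station"):
        for r in robot.spot_point(n,c)[:2]: print(c,n,round(r["confidence"],2),w(c,r["xyz"]).round(4))
E
```

```text
0.0 [ 0.2462 -0.5192  0.4038] [[-0.001  0.428 -0.904]
 [ 0.002 -0.904 -0.428]
 [-1.    -0.002 -0.   ]] 0.08541380013951556 [-0.25447409 -0.05512072 -0.76371979]
top breaker_top 0.5 [0.5503 0.2603 0.0901]
top breaker_top 0.27 [0.5587 0.1672 0.0906]
top rocker_press 0.79 [0.5582 0.1646 0.0966]
top rocker_press 0.71 [ 0.5057 -0.2477 -0.0006]
top green_top 0.39 [ 0.4958 -0.3228  0.0805]
top red_top 0.48 [ 0.5105 -0.1688  0.0833]
top black_top 0.67 [ 0.7409 -0.1647 -0.0032]
top black_top 0.57 [ 0.5039 -0.2469  0.0785]
top station 0.58 [ 0.5047 -0.2449 -0.0048]
scene breaker_top 0.53 [0.5538 0.2615 0.087 ]
scene rocker_press 0.72 [0.5651 0.1636 0.0963]
scene green_top 0.55 [ 0.5007 -0.3133  0.0782]
scene red_top 0.43 [0.7475 0.2132 0.006 ]
scene red_top 0.41 [ 0.5156 -0.1669  0.0833]
scene black_top 0.5 [ 0.5073 -0.2435  0.0819]
scene power_box 0.78 [0.5485 0.212  0.0037]
scene station 0.97 [ 0.5086 -0.242  -0.    ]
```

View pics/top0.png

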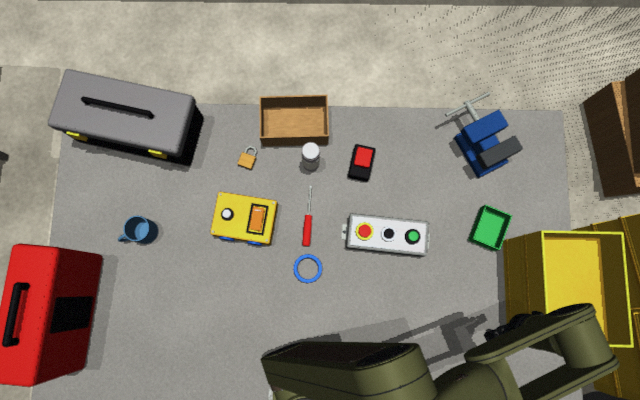

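View pics/scene0.png

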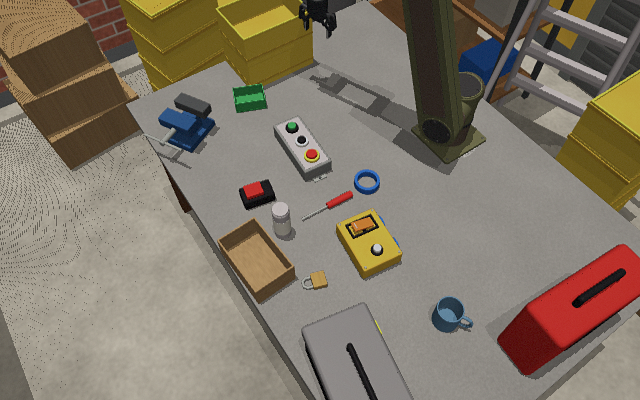

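Top view: white breaker at (227,214), rocker (258,220), red (364,231), black (388,233), green (413,237). This matches the network points. Next I refine them with depth.

```bash
python3 - <<'E'
from h import *
for c,ctr in (("top",{"brk":(227,214),"rock":(258,220),"green":(413,237)}),("scene",{"brk":(377,250),"rock":(362,226),"green":(292,127)})):
    im,d=robot.read_camera(c); k=robot.get_calibration(c);T=np.array(k["pose"])
    v,u=np.mgrid[:400,:640]
    P=np.stack([(u-k["cx"])/k["fx"]*d,(v-k["cy"])/k["fy"]*d,d],-1)@T[:3,:3].T+T[:3,3]
    hsv=cv2.cvtColor(im,cv2.COLOR_BGR2HSV); H,S,V=[hsv[...,i].astype(int) for i in range(3)]
    m={"brk":(S<60)&(V>150),"rock":(H<17)&(H>5)&(S>120)&(V>100),"green":(H>40)&(H<90)&(S>120)}
    for n,(a,b) in ctr.items():
        near=(np.hypot(u-a,v-b)<22)&m[n]&(P[...,2]>.06)
        q=P[near]; 
        if n!="rock": q=q[q[:,2]>np.percentile(q[:,2],60)-.006]
        print(c,n,len(q),np.median(q,0).round(4),q.min(0).round(3),q.max(0).round(3))
        if n=="rock":
            A=np.c_[q[:,:2],np.ones(len(q))]; co=np.linalg.lstsq(A,q[:,2],rcond=None)[0]; print(" slope",co.round(3))
    a,b=ctr["rock"]
    ym=(np.hypot(u-a,v-b)<75)&(H>20)&(H<34)&(S>120)&(abs(P[...,2]-.072)<.008)
    q=P[ym]; r=cv2.minAreaRect((q[:,:2]*1000).astype(np.float32)); print(c,"box",r,np.median(q[:,2]))
E
```

```text
top brk 50 [0.5524 0.2583 0.0901] [ 0.327 -0.016  0.085] [0.563 0.269 1.506]
top rock 231 [0.5395 0.1656 0.0891] [ 0.327 -0.016  0.068] [0.574 0.186 1.506]
 slope [-1.312 -3.778  1.422]
top green 78 [ 0.4961 -0.3186  0.0803] [ 0.481 -0.335  0.075] [ 0.512 -0.304  0.093]
top box ((545.3771362304688, 208.49789428710938), (190.34666442871094, 139.30238342285156), 81.73545837402344) 0.06941951042546934
scene brk 41 [0.5577 0.2613 0.0916] [0.546 0.25  0.087] [0.568 0.273 0.099]
scene rock 195 [0.5438 0.168  0.0896] [0.509 0.141 0.071] [0.58  0.187 0.102]
 slope [ 0.192  0.006 -0.016]
scene green 41 [ 0.5032 -0.3124  0.0818] [ 0.49  -0.331  0.076] [ 0.517 -0.301  0.089]
scene box ((550.5972900390625, 212.44708251953125), (191.33349609375, 140.09251403808594), 81.83084869384766) 0.07060304859275113
```

Heights match expectations: the box top is at about 0.070, the rocker slope is +0.19 along x, and green is at about 0.081. Box yaw is about -8°. Next I move out, shut the fingers and square the tool.

>>> carry_out([
  [[0,0.8,-4,7,0,0,0],[0,1.6,-8,14,0,0,0],[0,2.4,-12,21,0,0,0],[0,3.2,-16,25.3,0,0,0],[0,4,-20,25.3,0,0,0]],
], squeeze=40)

```text
t: 1.32
position: [0.4433, -0.4701, 0.4049]
ee_rot: [-0.001, 0.707, -0.001, -0.707]
ft_force: [0.1, -1.2, 0.1]
width: 0.0256
```

```bash
python3 -c "
from h import *
s,p,M=st();print(s['t'],p.round(4),M.round(3),s['width'],s['joint_pos'])"
```

```text
1.3167 [ 0.4433 -0.4701  0.4049] [[ 0.    -0.003 -1.   ]
 [-0.    -1.     0.003]
 [-1.     0.    -0.   ]] 0.025585322596069045 [-8.80047014e-01  4.05593708e-01  1.34924613e+00 -1.23835229e-04
  1.38649835e+00  6.94056668e-01]
```

>>> carry_out([
  [[0,-4,-0.6,0,0,0,0],[0,-8,-1.2,0,0,0,0],[0,-12,-1.8,0,0,0,0],[0,-16,-2.4,0,0,0,0],[0,-20,-3,0,0,0,0]],
])

```text
t: 1.73
position: [0.4716, -0.2687, 0.4046]
ee_rot: [-0.0, -0.707, -0.0, 0.707]
ft_force: [1.0, -0.8, -0.3]
width: -0.0003
```

>>> carry_out([
  [[0,-4,-0.6,0,0,0,0],[0,-8,-1.2,0,0,0,0],[0,-12,-1.8,0,0,0,0],[0,-16,-2.4,0,0,0,0],[0,-20,-3,0,0,0,0]],
])

```text
t: 2.15
position: [0.5012, -0.0687, 0.405]
ee_rot: [0.0, 0.707, 0.0, -0.707]
ft_force: [0.3, 0.3, -0.6]
width: 0.0002
```

>>> carry_out([
  [[0,-4,-0.6,0,0,0,0],[0,-8,-1.2,0,0,0,0],[0,-12,-1.8,0,0,0,0],[0,-16,-2.4,0,0,0,0],[0,-20,-3,0,0,0,0]],
])

```text
t: 2.57
position: [0.5309, 0.1316, 0.405]
ee_rot: [0.0, 0.707, 0.0, -0.707]
ft_force: [0.9, 0.1, 0.3]
width: 0.0002
```

```bash
cat > look.py <<'E'
from h import *
import sys
s,p,M=st();print(s['t'],p.round(4),M.round(3).tolist(),s['width'])
T=np.array(robot.get_calibration("wrist")["pose"]); im,d=robot.read_camera("wrist"); cv2.imwrite(sys.argv[1],im)
for n in sys.argv[2:]:
    for f in (robot.spot_point,robot.spot_in):
        for r in f(n,"wrist")[:1]: print(f.__name__,n,round(r["confidence"],2),w("",r["xyz"],T).round(4))
E
python3 look.py pics/w1.png breaker_top rocker_press power_box
```

```text
2.5667 [0.5309 0.1316 0.405 ] [[0.001, 0.001, -1.0], [0.0, -1.0, -0.001], [-1.0, -0.0, -0.001]] 0.00021222146078305436
call breaker_top 0.86 [0.5571 0.2547 0.0939]
call breaker_top 0.95 [0.5556 0.2542 0.0912]
call rocker_press 0.83 [0.5681 0.1604 0.0924]
call rocker_press 0.82 [0.5507 0.1679 0.0891]
call power_box 0.91 [ 0.5479  0.2123 -0.0006]
call power_box 0.86 [0.5533 0.2062 0.0691]
```

>>> carry_out([
  [[0,-4,-0.8,0,0,0,0],[0,-8,-1.6,0,0,0,0],[2,-11.5,-2.2,0,0,0,0],[6,-12.6,-2.4,0,0,0,0],[10,-12.6,-2.4,0,0,0,0]],
])

```text
t: 3.33
position: [0.5569, 0.2571, 0.3058]
ee_rot: [-0.001, 0.71, 0.002, -0.705]
ft_force: [0.4, -0.9, -1.1]
width: -0.0002
```

```bash
python3 look.py pics/w2.png breaker_top rocker_press
```

```text
3.3333 [0.5569 0.2571 0.3058] [[0.007, 0.001, -1.0], [0.004, -1.0, -0.001], [-1.0, -0.004, -0.007]] -0.0002347873841726075
call breaker_top 0.98 [0.5553 0.2565 0.0922]
call breaker_top 0.94 [0.5601 0.2536 0.0926]
call rocker_press 0.79 [0.5679 0.1601 0.0909]
call rocker_press 0.55 [0.5502 0.1659 0.0874]
```

View pics/w2.png

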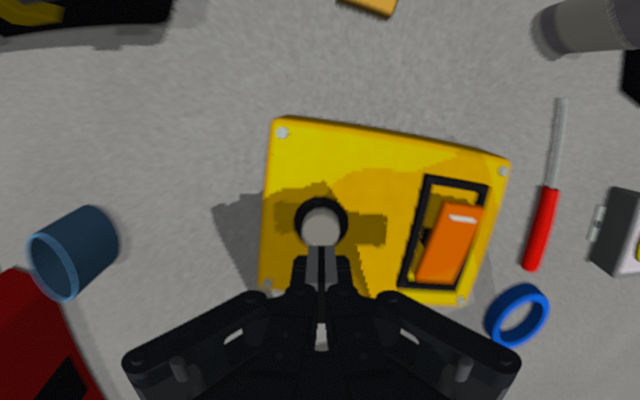

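The shut tips (322,270) line up with the white button (322,228), and the rocker's white line is at (462,217) on the raised far end. Pressing down now.

>>> carry_out([
  [[3,0,0,0,0,0,0],[4,0,0,0,0,0,0],[4.4,0,0,0,0,0,0],[4.7,0,0,0,0,0,0],[4.9,0,0,0,0,0,0]],
])

```text
t: 4.0
position: [0.5554, 0.2549, 0.2574]
ee_rot: [0.0, 0.708, 0.0, -0.706]
ft_force: [-0.3, -2.2, 4.6]
width: -0.0003
```

>>> carry_out([
  [[0.1,0,0,0,0,0,0],[0.2,0,0,0,0,0,0],[0.25,0,0,0,0,0,0],[0.3,0,0,0,0,0,0],[0.3,0,0,0,0,0,0]],
])

```text
t: 4.42
position: [0.5553, 0.2553, 0.2553]
ee_rot: [0.001, 0.708, 0.001, -0.706]
ft_force: [-1.7, -4.9, 14.6]
width: 0.0004
```

Force jumped to 14.6 N with the tip at z 0.082, so the breaker is at its stop. Now the rocker.

>>> carry_out([
  [[-4,0,0,0,0,0,0],[-5,3.5,-0.5,0,0,0,0],[-5,7.2,-1,0,0,0,0],[-5,9.4,-1.2,0,0,0,0],[-5,9.4,-1.2,0,0,0,0]],
])

```text
t: 4.83
position: [0.5674, 0.1584, 0.3035]
ee_rot: [-0.0, 0.708, -0.001, -0.707]
ft_force: [-0.0, 0.6, -0.5]
width: -0.0001
```

```bash
python3 look.py pics/w3.png breaker_top rocker_press
```

```text
4.8333 [0.5674 0.1584 0.3035] [[0.001, -0.002, -1.0], [-0.001, -1.0, 0.002], [-1.0, 0.001, -0.001]] -9.995406158209762e-05
call breaker_top 0.69 [0.5547 0.257  0.082 ]
call breaker_top 0.57 [0.5534 0.2567 0.0857]
call rocker_press 0.95 [0.5657 0.1611 0.0938]
call rocker_press 0.66 [0.5695 0.1658 0.0916]
```

View pics/w3.png

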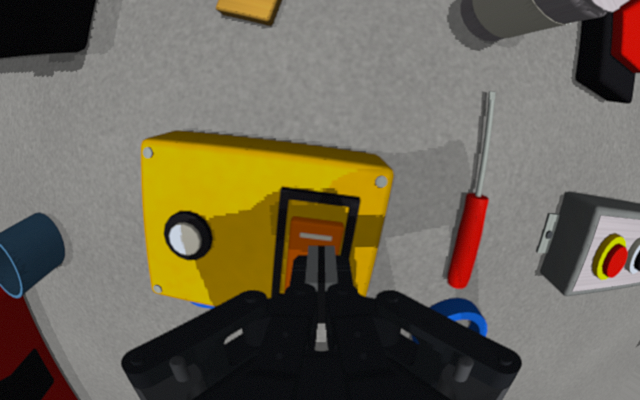

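Breaker face now reads z 0.082 (in). The tips sit over the raised end just behind the white line (318,237). Pressing down, shifted 2 mm towards the middle.

>>> carry_out([
  [[2.5,-0.2,0,0,0,0,0],[3.3,-0.2,0,0,0,0,0],[3.8,-0.2,0,0,0,0,0],[4.2,-0.2,0,0,0,0,0],[4.4,-0.2,0,0,0,0,0]],
])

```text
t: 5.5
position: [0.5671, 0.1644, 0.2593]
ee_rot: [-0.0, -0.707, -0.001, 0.707]
ft_force: [-3.1, 1.8, 17.7]
width: 0.0003
```

>>> carry_out([
  [[0.1,0,0,0,0,0,0],[0.1,0,0,0,0,0,0],[0.1,0,0,0,0,0,0],[-2,0,0,0,0,0,0],[-6,0,0,0,0,0,0]],
])

```text
t: 5.92
position: [0.5648, 0.1632, 0.3151]
ee_rot: [-0.001, -0.703, 0.0, 0.711]
ft_force: [0.0, -0.4, -1.7]
width: -0.0001
```

>>> carry_out([
  [[-3,0,0,0,0,0,0],[-6,2,0,0,0,0,0],[-8,5,0,0,0,0,0],[-9,9,0.5,0,0,0,0],[-9,13,1,0,0,0,0]],
])

```text
t: 6.33
position: [0.5578, 0.033, 0.4124]
ee_rot: [0.001, 0.709, 0.001, -0.705]
ft_force: [1.2, -1.2, 0.2]
width: 0.0
```

```bash
python3 look.py pics/w4.png breaker_top rocker_press power_box green_top
python3 - <<'E'
from h import *
im,d=robot.read_camera("scene")
for n in ("rocker_press","breaker_top","power_box"):
    for r in robot.spot_point(n,"scene")[:1]: print(n,round(r["confidence"],2),w("scene",r["xyz"]).round(4))
a=im[170:300,300:440]; cv2.imwrite("pics/s4.png",cv2.resize(a,None,fx=4,fy=4,interpolation=cv2.INTER_CUBIC))
E
```

```text
6.3333 [0.5578 0.033  0.4124] [[0.007, 0.004, -1.0], [-0.0, -1.0, -0.004], [-1.0, 0.0, -0.007]] 3.042072203018296e-05
call breaker_top 0.77 [0.5554 0.2553 0.0811]
call breaker_top 0.79 [0.5554 0.2561 0.0833]
call rocker_press 0.89 [0.5658 0.1615 0.0804]
call rocker_press 0.58 [0.5456 0.162  0.0882]
call power_box 0.85 [0.5492 0.2122 0.0034]
call power_box 0.66 [0.5561 0.1868 0.0687]
call green_top 0.87 [ 0.4981 -0.317   0.0842]
call green_top 0.86 [ 0.4968 -0.3106  0.0848]
breaker_top 0.63 [0.5554 0.2612 0.0775]
power_box 0.29 [0.5555 0.262  0.0831]
```

View pics/s4.png

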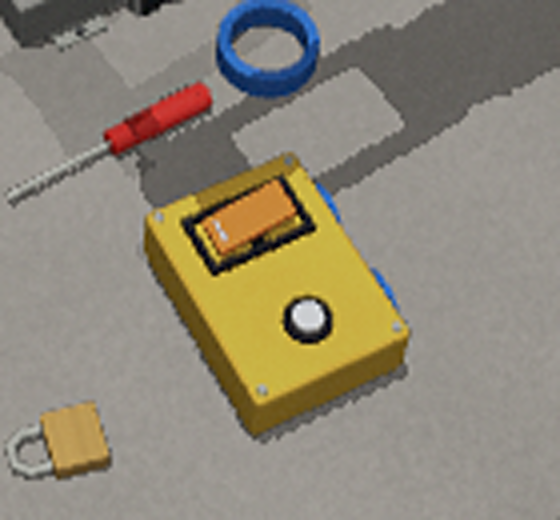

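The rocker's white-lined end (218,232) is now the low end and the white button is in its collar (308,318). The network puts the press point at z 0.080, from 0.094. On to the green button.

>>> carry_out([
  [[0,3.5,0.6,0,0,0,0],[0,7,1.2,0,0,0,0],[0,10.5,1.8,0,0,0,0],[0,14,2.4,0,0,0,0],[0,17.5,3,0,0,0,0]],
])

```text
t: 7.4
position: [0.5271, -0.1425, 0.4087]
ee_rot: [0.001, 0.707, 0.001, -0.707]
ft_force: [1.6, 0.4, 0.7]
width: -0.0001
```

>>> carry_out([
  [[0,4,0.6,0,0,0,0],[0,8,1.2,0,0,0,0],[0,12,2,0,0,0,0],[2,15,2.6,0,0,0,0],[5,17.1,3,0,0,0,0]],
])

```text
t: 7.82
position: [0.4983, -0.3164, 0.3615]
ee_rot: [0.002, 0.71, -0.002, -0.705]
ft_force: [-0.2, 0.7, -1.0]
width: -0.0002
```

```bash
python3 look.py pics/w5.png green_top black_top
python3 - <<'E'
from h import *
c="scene";im,d=robot.read_camera(c); k=robot.get_calibration(c);T=np.array(k["pose"])
v,u=np.mgrid[:400,:640]
P=np.stack([(u-k["cx"])/k["fx"]*d,(v-k["cy"])/k["fy"]*d,d],-1)@T[:3,:3].T+T[:3,3]
H,S,V=[x.astype(int) for x in cv2.split(cv2.cvtColor(im,cv2.COLOR_BGR2HSV))]
q=P[(np.hypot(u-362,v-226)<22)&(H<17)&(H>5)&(S>120)&(V>100)&(abs(P[...,2]-.085)<.02)]
print("rocker slope",len(q),np.linalg.lstsq(np.c_[q[:,:2],np.ones(len(q))],q[:,2],rcond=None)[0].round(3))
E
```

```text
7.8167 [ 0.4983 -0.3164  0.3615] [[0.007, -0.0, -1.0], [-0.006, -1.0, 0.0], [-1.0, 0.006, -0.007]] -0.00019535003401020866
call green_top 0.65 [ 0.4982 -0.3206  0.0821]
call green_top 0.65 [ 0.4969 -0.3163  0.0836]
call black_top 0.89 [ 0.5073 -0.245   0.0823]
call black_top 0.91 [ 0.51   -0.2446  0.0794]
rocker slope 201 [-0.193  0.029  0.19 ]
```

View pics/w5.png

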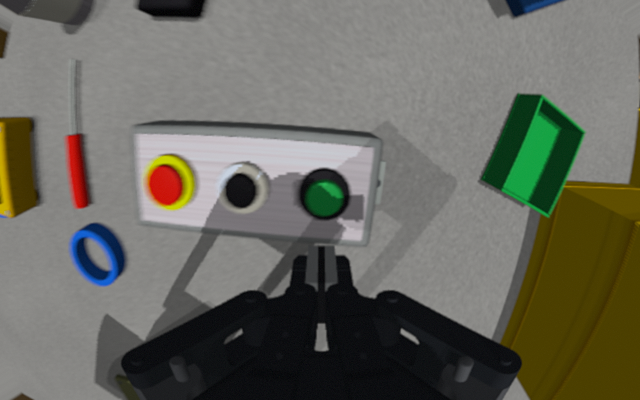

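The rocker slope flipped to -0.193, so it is fully on. The tips are in line with green (323,193), with black well clear at (240,188). Descending.

>>> carry_out([
  [[4,0.1,0,0,0,0,0],[8,0.1,0,0,0,0,0],[9.8,0.1,0,0,0,0,0],[10.6,0.1,0,0,0,0,0],[11,0.1,0,0,0,0,0]],
])

```text
t: 8.53
position: [0.4976, -0.3117, 0.2491]
ee_rot: [-0.0, -0.706, -0.002, 0.708]
ft_force: [-7.0, 7.1, 25.7]
width: 0.0002
```

>>> carry_out([
  [[0.1,0,0,0,0,0,0],[0.2,0,0,0,0,0,0],[0.3,0,0,0,0,0,0],[0.3,0,0,0,0,0,0],[0.3,0,0,0,0,0,0]],
])

```text
t: 8.95
position: [0.4981, -0.3124, 0.2494]
ee_rot: [0.001, 0.708, 0.001, -0.706]
ft_force: [-3.2, 4.0, 10.0]
width: 0.0002
```

>>> carry_out([
  [[0.1,0,0,0,0,0,0],[0.1,0,0,0,0,0,0],[0.1,0,0,0,0,0,0],[0.1,0,0,0,0,0,0],[0.1,0,0,0,0,0,0]],
])

```text
t: 9.37
position: [0.498, -0.3123, 0.2493]
ee_rot: [0.001, 0.708, 0.001, -0.706]
ft_force: [-5.9, 4.8, 15.8]
width: -0.0001
```

```bash
python3 look.py pics/w6.png green_top black_top
python3 - <<'E'
from h import *
for i in range(3):
    robot.read_camera("scene");s,p,M=st();print(s['t'],p.round(4),np.round(s['ft_force'],1))
E
```

```text
9.3667 [ 0.498  -0.3123  0.2493] [[0.003, 0.002, -1.0], [-0.001, -1.0, -0.002], [-1.0, 0.001, -0.003]] -8.52811627506756e-05
call green_top 0.98 [ 0.4967 -0.317   0.0772]
call green_top 0.7 [ 0.5075 -0.3252  0.0772]
call black_top 0.62 [ 0.5043 -0.2455  0.0831]
call black_top 0.73 [ 0.5081 -0.2453  0.0803]
9.6667 [ 0.4981 -0.3123  0.2493] [-6.2  4.  15.9]
9.7167 [ 0.498  -0.3124  0.2493] [-6.   4.9 16.6]
9.7667 [ 0.498  -0.3123  0.2493] [-5.2  5.2 15.7]
```

View pics/w6.png

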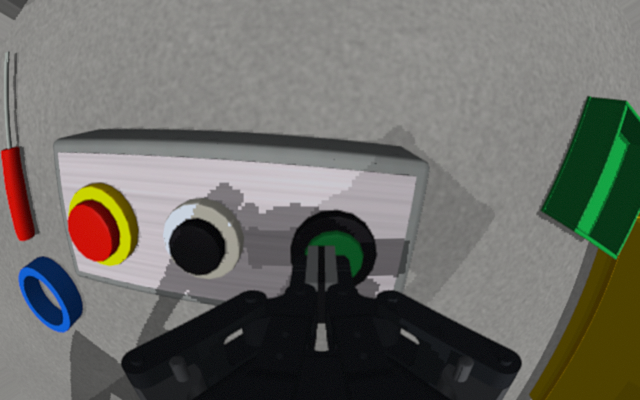

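The fingers stand on the green button (335,258), which is down flush near its housing. Red and black are untouched, and the push is a steady 16 N. Handing in.

```bash
python3 -c "
from h import *
print(robot.finish_job()); s,p,M=st(); print(s['t'],p.round(4),np.round(s['ft_force'],1))"
```

```text
the job is handed in; nothing more can be done
None
the job is handed in; nothing more can be done
```

I pushed the breaker in, switched the rocker on, then pressed the green button and handed the job in at about 9.8 s with the shut fingers still on it. No verdict was reported.

- **Breaker:** its face read z about 0.082 m, and the push rose to 14.6 N at its stop.
- **Rocker:** the paddle's slope went from +0.19 to -0.19, so it is fully on.
- **Power box:** it was still where it started, to within the measuring error. I last checked this after the rocker press.
- **Green button:** it read z about 0.077 m, and the fingertips stood at about 0.076 m, its fully-down height. The vertical push held steady at about 16 N, with some sideways load of 5–6 N. The tips ended about 4–5 mm off the button's centre in y but still on its face.
- **Red and black buttons and the bystanders:** the arm never touched them. The last black reading was z 0.080–0.083 m (up). Red I judged only from the last picture.

The networks' readings differed from each other by a few mm. In one scene picture they missed the rocker and put the power box at the breaker's position. I set those aside because the wrist view and the depth measurements agreed.

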